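# Hover a spray mask over a model jet's wing

### The arm

A 6-joint arm with a two-finger parallel gripper is mounted at the origin on the work surface. World frame = base frame: x ahead of the robot, y to its left, z up, the work surface at z = 0. Lengths are in m, angles in rad, forces in N, time in s.
With the tool pointing down it reaches from about 0.3 to 0.75 m from the base axis. Payload 8.5 kg.
Tool frame: the origin (TCP) lies between the finger pads; the fingertips stand 25 mm ahead of it and the grasp point (between the pads) lies 6 mm ahead of it (arm.tips_ahead is the distance from the TCP to the fingertips, in m); z points along the fingers, y is the line along which they close (so a half turn about z gives the same grasp; the last joint's range is limited). The gripper opens to 85 mm and grips with 20 to 120 N. Pads are 22 mm wide; open, the fingers measure 114 mm over their backs; the gripper's body (76 mm by 85 mm) begins 54 mm behind the grasp point. The pads swing forward as they close: fully open they stand 13 mm farther back than shut.
Start: joints at [-1.533, 0.381, 1.297, -0, 1.464, -0.215], TCP at [0.138, -0.533, 0.256] pointing down, gripper open.
Joint ranges: [-3.11, 3.11], [-0.89, 2.33], [0.22, 2.48], [-1.42, 4.56], [0.17, 2.85], [-2.88, 2.88]. Speed limits (rad/s): [2.39, 2.39, 3.14, 3.14, 3.14, 3.14].

### API

Orientations are given as a unit quaternion [w, x, y, z].
In Python, from bench import arm gives the robot as it stands.
- The arm moves only by the tool drive_tool, never from a script. Its argument "increments" is a list of rows, each a list of 2 entries, a list of its own where there are three numbers: the shift along the tool's x, y, z in cm, then the turn, a rotation vector about the tool's x, y, z in degrees. In form: [[[tx, ty, tz], [ax, ay, az]], ...]. A call has exactly 5 rows; each row shifts and turns the commanded pose from where the row before left it, along the tool's axes as they then stand; what a row does not reach is not made up. A row lasts 1/10 s, in which the tool goes at most 50 mm and 8.59 degrees, less where a joint would pass 70% of its speed; a pose out of reach is approached as far as the arm can. A call with a gripper value outside its range is refused whole. "jaw" is the closure, from 0 (fully open) to 1 (shut), set as the call begins (left out, the last holds). The fingers move at their own pace and stop on an object; the grip force is fixed at half the most. Time passes only in rows, so rows that do not move let the fingers close, or fill a call up. It gives the time, the measured TCP pose, the force, the opening and the grip force at its end, in the units of the state.
- arm.observe(): the state, without advancing time (a new reading comes with each control period).
- arm.get_image(name): name is "side" or "top"; returns the picture (384x512x3 uint8, red, green, blue); there is no depth.
- arm.camera_info(name): a dict with "K" (3x3 intrinsics, pixels), "world_to_cam" (4x4, takes a point from world to camera coordinates). Camera axes: x right, y down, z forward; pixel columns grow to the right and rows downward; lengths in m; the calibration is good to about 2 mm. A picture is of the moment at which its call begins. camera_info takes no time and is no camera call.
- arm.job_done(): hands the job in; it is judged then, once.
Trained networks look in the newest picture that a camera, given by its name, has taken for a name from the list of things; names that differ only in an ending like _2 or _b are one class to them, and where a whole thing is asked for, a point or a joint stands for the part that bears it (a point fixed in the world has none). Each returns a list of dicts, best first, with "confidence" (0 to 1); they miss things now and then, are a little off and sometimes report something else, mostly with a low value. They report only what shows in the picture. A call takes as long as a camera call. They do not tell look-alikes from the thing itself.
- arm.boxes_of(label, camera): "xyz" ([x, y, z] in m, in world coordinates, good to about 4 mm: the middle of the surface that is visible of it).
- arm.place_of(label, camera): "xyz" ([x, y, z] in m, in world coordinates, good to about 4 mm: a listed point, or the origin of a listed thing).
The state is a dict: "t": time; "joints": joint angles; "dq": joint speeds; "joint_efforts": joint torques, N m; "ee_pos": TCP position; "tcp_rot": TCP orientation; "wrist_force": force on the tool from outside, world axes, zero at the start; "wrist_torque": the same for the moment, N m; "opening": finger opening in m; "finger_force": force on a finger pad.
Only numpy, scipy, OpenCV 4.12 (cv2) and the standard library are available. Lean on these libraries where they do the work, as an engineer would, in place of code of your own. Each camera call takes 0.05 s, during which the arm holds its last target. There are 200 camera calls.

### The job

Pick up the orange tapered spray mask and hold it level and still for two seconds centred over the lit pad, its plate level with the orange band on the post, so its cut-outs can be checked. Then carry it clear of the paint jars to the model jet and finish holding it about 12 mm above the red outline on the wing, level, covering that outline with its narrow end at the narrow end (towards the wing tip): keep gripping it there and do not put it down. The model's paint is wet, so nothing may ever touch the model, and leave the jars, the blue round mask and the brush where they are.

Things in the scene. Friction and masses are not known exactly. Their poses are not given: they have to be found in the camera images.
- wing_mask: orange rigid mask lying on the bench: tapered frame with cut-outs, 4 mm thick, 100 mm long along its y, 90 mm wide (x) at its wide end (y = -50 mm) and 60 mm wide at its narrow end (y = +50 mm), about 0.09 kg. A black upright block handle stands on its centre, 14 mm thick along x, 36 mm long along y, its top 46 mm above the plate's underside. Origin: centre of the underside, below the handle; z up.
- mask_tip (a point): middle of the mask's narrow end, on the underside: 50 mm along +y from the mask's origin
- mask_root (a point): middle of the mask's wide end, on the underside: 50 mm along -y from the mask's origin
- round_mask: bystander: blue disc mask 96 mm across, 4 mm thick, lying on the bench, with the same black handle (14 x 36 mm, top at 46 mm). Origin: centre of the underside. It and the orange mask may swap places.
- light_pad: fixed white-lit pad on the bench, 150 (x) by 130 (y) mm, 9 mm thick. Origin: centre of its underside. A white post 10 mm thick and 153 mm tall, with a 20 mm orange band centred 120 mm above the bench, stands 120 mm from the pad's centre along its +x.
- view_point (a point): the viewing pose: a point in mid-air 120 mm straight above the origin of the light pad, at the height of the middle of the orange band; the mask's origin (underside centre) belongs here while it is viewed, any yaw
- model: sand and green model jet fixed in a cradle on the green mat; nose +x (to 185 mm), tail to -170 mm, wing tips at y = +-160 mm. Origin: on the mat below the fuselage, z up. Flat wing tops at z = 70 mm; fuselage within y +-21 mm, top at 92 mm; air intakes at x -20 to 80 mm reach y = +-28 mm, z 71 mm; tail fin at x -90 to -170 mm, to z = 125 mm. Left wing along +y. Wet paint: never touch.
- wing_spot (a point): centre of the red outline painted on the top of the left wing, at wing-top height; the outline is tapered exactly like the mask (100 mm along the model's y, 90 mm wide at the fuselage end, 60 mm at the tip end). Axes as the model's: the mask's y belongs along its y, same direction.
- wing_spot_tip (a point): middle of the narrow end of the red outline (50 mm towards the wing tip from its centre), at wing-top height
- wing_spot_root (a point): middle of the wide end of the red outline (50 mm towards the fuselage from its centre), at wing-top height; the fuselage side is about 24 mm further in
- jar_strip: fixed wooden strip 360 (x) by 56 (y) by 20 mm high, standing between the light pad and the model and carrying the five jars in a row. Origin: centre of its underside.
- jar0: bystander: loose paint jar, 34 mm across, 62 mm tall, standing on the strip (its top about 82 mm above the bench). Origin: centre of its underside.
- jar1: bystander: loose paint jar, 34 mm across, 56 mm tall, standing on the strip (its top about 76 mm above the bench). Origin: centre of its underside.
- jar2: bystander: loose paint jar, 34 mm across, 68 mm tall, standing on the strip (its top about 88 mm above the bench). Origin: centre of its underside.
- jar3: bystander: loose paint jar, 34 mm across, 58 mm tall, standing on the strip (its top about 78 mm above the bench). Origin: centre of its underside.
- jar4: bystander: loose paint jar, 34 mm across, 64 mm tall, standing on the strip (its top about 84 mm above the bench). Origin: centre of its underside.
- brush: bystander: small brush, 170 mm long, lying near the far edge of the bench
There are look-alikes about, which are no part of the job. What is shaped like the wing_mask but purple, turquoise or yellow is not meant.

How it is judged:
By the outcome, as a careful person would: the job done as asked, in the order asked, and still so for the second after the job is handed in, while the arm keeps its last pose, push and grip.
It also fails if it takes over 50 s, if anything falls off the work surface, if the arm or the gripper's body presses on something with over 40 N, if the wrist force passes 120 N, or if a joint passes its speed limit or range.

## Working session

There is one attempt and no reset: what is moved stays moved. The work goes in short steps, Python scripts to look and compute and a tool call to move; the robot and the scene stay as the last step left them, time stands still between calls to the robot, and variables do not carry over. Pictures are saved under pics/ and viewed, at most 10 in all, crops included, and the job is handed in when it is done.

Besides the shell and the picture viewer there is one more tool, called after "Call:" as name(argument=value, ...), one argument or row to a line, values as JSON. drive_tool: Moves the arm, as the interface text tells. Its arguments: {"type":"object","properties":{"increments":{"type":"array"},"jaw":{"type":"number"}},"required":["increments"]}

```bash
mkdir -p pics; python3 - <<'E'
from bench import arm
import cv2
for n in("top","side"):
    cv2.imwrite(f"pics/{n}0.png",arm.get_image(n)[:,:,::-1])
for l in("wing_mask","mask_tip","mask_root","round_mask","light_pad","view_point","wing_spot","wing_spot_tip","wing_spot_root","model","jar_strip"):
    for n in("top","side"):
        print(l,n,[(d["xyz"].round(3).tolist() if hasattr(d["xyz"],'round') else [round(v,3) for v in d["xyz"]],round(d["confidence"],2)) for d in arm.place_of(l,n)][:4])
s=arm.observe();print(s["t"],s["ee_pos"],s["tcp_rot"])
E
```

```text
wing_mask top [([0.207, 0.275, 0.001], 0.84), ([0.542, 0.462, 0.004], 0.83), ([0.386, -0.035, 0.017], 0.75), ([0.594, 0.315, 0.003], 0.67)]
wing_mask side [([0.528, -0.041, 0.019], 0.65), ([0.408, 0.565, -0.001], 0.61), ([0.55, 0.465, -0.0], 0.59)]
mask_tip top [([0.385, 0.522, -0.003], 0.85), ([0.609, 0.366, -0.001], 0.73), ([0.513, 0.435, -0.001], 0.61), ([0.178, 0.315, 0.004], 0.61)]
mask_tip side [([0.391, 0.527, 0.002], 0.85)]
mask_root top [([0.589, 0.493, 0.007], 0.79), ([0.24, 0.239, -0.0], 0.69), ([0.595, 0.27, -0.001], 0.65), ([0.43, 0.613, 0.002], 0.65)]
mask_root side [([0.429, 0.615, 0.001], 0.77), ([0.59, 0.493, 0.004], 0.65), ([0.46, -0.26, 0.074], 0.27)]
round_mask top [([0.428, 0.329, -0.004], 0.94)]
round_mask side []
light_pad top [([0.485, 0.131, -0.003], 0.58)]
light_pad side [([0.483, 0.135, 0.005], 0.66)]
view_point top [([0.487, 0.131, 0.121], 0.71)]
view_point side []
wing_spot top [([0.539, -0.048, 0.003], 0.34), ([0.485, 0.135, 0.12], 0.26)]
wing_spot side [([0.474, -0.307, 0.074], 0.73)]
wing_spot_tip top [([0.461, -0.256, 0.073], 0.78), ([0.383, -0.034, 0.019], 0.43)]
wing_spot_tip side [([0.464, -0.257, 0.074], 0.88), ([0.468, -0.039, 0.016], 0.23)]
wing_spot_root top [([0.486, -0.355, 0.07], 0.71)]
wing_spot_root side [([0.484, -0.35, 0.075], 0.75)]
model top [([0.51, -0.393, 0.004], 0.87)]
model side [([0.509, -0.395, -0.001], 0.96)]
jar_strip top [([0.54, -0.044, -0.0], 0.67)]
jar_strip side [([0.537, -0.046, 0.003], 0.67)]
1.2 [ 0.13754671 -0.53250898  0.25634099] [ 2.31031342e-05  9.92022310e-01  1.26062432e-01 -7.31979634e-06]
```

View pics/top0.png

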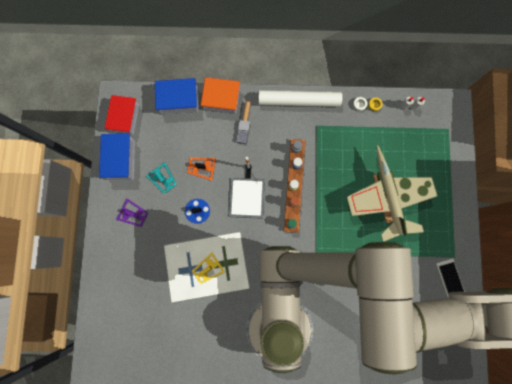

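View pics/side0.png

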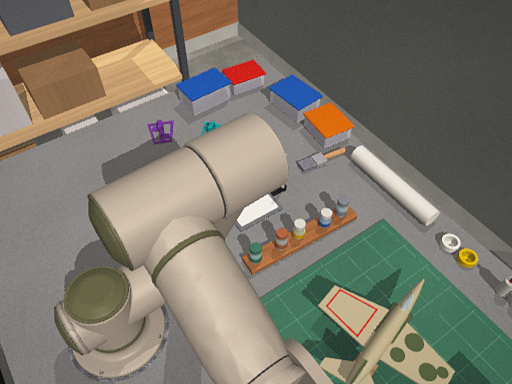

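The candidates in the top view are orange (201,167), turquoise (161,178), purple (132,212) and yellow (208,267). Only the one at (201,167) is orange, so I'll confirm it in an enlarged crop.

```bash
cat > h.py <<'E'
from bench import arm
import numpy as np, cv2
def proj(n,p):
    c=arm.camera_info(n);p=np.c_[np.atleast_2d(p),np.ones(len(np.atleast_2d(p)))]
    q=(np.array(c["world_to_cam"])@p.T)[:3];q=np.array(c["K"])@q;return (q[:2]/q[2]).T
def back(n,uv,z):
    c=arm.camera_info(n);T=np.array(c["world_to_cam"]);R,t=T[:3,:3],T[:3,3]
    d=R.T@np.linalg.solve(np.array(c["K"]),[*uv,1]);o=-R.T@t
    return o+d*(z-o[2])/d[2]
E
python3 - <<'E'
from h import *
im=cv2.imread("pics/top0.png")
c=cv2.resize(im[145:235,180:272],None,fx=6,fy=6,interpolation=cv2.INTER_CUBIC);cv2.imwrite("pics/c1.png",c)
for l in("mask_tip","mask_root","wing_mask","wing_spot_tip","wing_spot_root","view_point"):
    for k in range(4):
        im2=arm.get_image("top")if k==0 else 0
        for d in arm.place_of(l,"top"):
            p=np.array(d["xyz"])
            if abs(p[:2]-[.594,.315]).max()<.08 or (l[0]!="m" and l!="wing_mask" and d["confidence"]>.5): print(l,p.round(4),round(d["confidence"],2))
h=cv2.cvtColor(im,cv2.COLOR_BGR2HSV)
m=(((h[...,0]<14)&(h[...,1]>150)&(h[...,2]>90))*255).astype(np.uint8);m[:145]=0;m[190:]=0;m[:,:180]=0;m[:,225:]=0
ys,xs=np.nonzero(m);P=np.c_[xs,ys].astype(np.float32)
W=np.array([back("top",p,.004)[:2] for p in P],np.float32)
tri=cv2.minEnclosingTriangle(W.reshape(-1,1,2));print(len(W),W.mean(0),cv2.minAreaRect(W))
hull=cv2.convexHull(W)[:,0];print(hull.round(3).tolist())
print(back("top",(1,1),0)-back("top",(0,0),0))
E
```

```text
mask_tip [ 6.067e-01  3.649e-01 -2.000e-04] 0.73
mask_tip [ 6.067e-01  3.649e-01 -2.000e-04] 0.73
mask_tip [ 6.067e-01  3.649e-01 -2.000e-04] 0.73
mask_tip [ 6.067e-01  3.649e-01 -2.000e-04] 0.73
mask_root [ 0.5932  0.2721 -0.0016] 0.86
mask_root [ 0.5932  0.2721 -0.0016] 0.86
mask_root [ 0.5932  0.2721 -0.0016] 0.86
mask_root [ 0.5932  0.2721 -0.0016] 0.86
wing_mask [0.5955 0.3191 0.0021] 0.83
wing_mask [0.5955 0.3191 0.0021] 0.83
wing_mask [0.5955 0.3191 0.0021] 0.83
wing_mask [0.5955 0.3191 0.0021] 0.83
wing_spot_tip [ 0.4632 -0.2585  0.0727] 0.81
wing_spot_tip [ 0.6092  0.3671 -0.0011] 0.75
wing_spot_tip [ 0.4632 -0.2585  0.0727] 0.81
wing_spot_tip [ 0.6092  0.3671 -0.0011] 0.75
wing_spot_tip [ 0.4632 -0.2585  0.0727] 0.81
wing_spot_tip [ 0.6092  0.3671 -0.0011] 0.75
wing_spot_tip [ 0.4632 -0.2585  0.0727] 0.81
wing_spot_tip [ 0.6092  0.3671 -0.0011] 0.75
wing_spot_root [ 0.49   -0.3548  0.068 ] 0.63
wing_spot_root [ 0.49   -0.3548  0.068 ] 0.63
wing_spot_root [ 0.49   -0.3548  0.068 ] 0.63
wing_spot_root [ 0.49   -0.3548  0.068 ] 0.63
view_point [ 0.7856  0.162  -0.0017] 0.7
vie
[... 566 characters left out ...]
99999475479126], [0.6320000290870667, 0.35899999737739563], [0.6320000290870667, 0.3630000054836273], [0.6200000047683716, 0.3659999966621399], [0.5799999833106995, 0.3720000088214874], [0.5759999752044678, 0.367000013589859], [0.5720000267028809, 0.35899999737739563], [0.5649999976158142, 0.335999995470047], [0.5580000281333923, 0.31200000643730164], [0.5509999990463257, 0.2849999964237213], [0.5509999990463257, 0.2809999883174896], [0.5509999990463257, 0.2770000100135803], [0.5630000233650208, 0.27399998903274536], [0.5830000042915344, 0.2709999978542328], [0.6230000257492065, 0.26499998569488525], [0.6309999823570251, 0.26499998569488525]]
[-4.47689578e-03 -4.81433804e-03  2.22044605e-16]
```

View pics/c1.png

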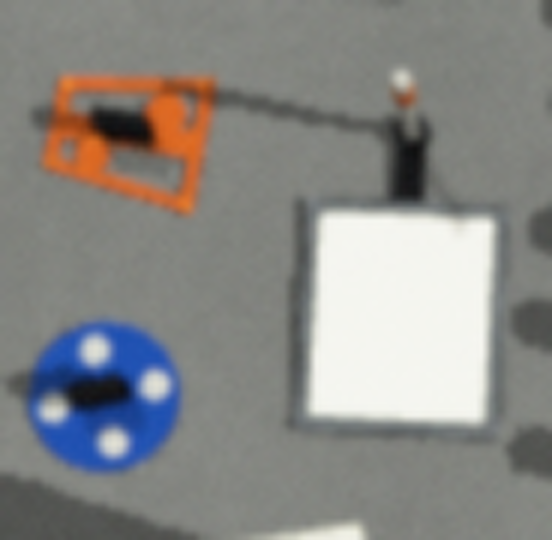

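The crop confirms it: the orange tapered mask is at crop (130,140), with its narrow end to the left (world +y) and a yaw of about -8°. The blue disc at (105,395) is the bystander. I'll turn the tool first (yaw +67.5°).

Call:
drive_tool(
  increments=[
    [[0,0,0],[0,0,-5]],
    [[0,0,0],[0,0,-7.5]],
    [[0,0,0],[0,0,-7.5]],
    [[0,0,0],[0,0,-7.5]],
    [[0,0,0],[0,0,-7.5]],
  ],
  jaw=0,
)

```text
t: 3.2
ee_pos: [0.1375, -0.5325, 0.2563]
tcp_rot: [-0.0, 0.907, 0.421, -0.0]
wrist_force: [-0.6, -0.6, -0.7]
opening: 0.0854
finger_force: 0.0
```

Call:
drive_tool(
  increments=[
    [[0,0,0],[0,0,-7.5]],
    [[0,0,0],[0,0,-7.5]],
    [[0,0,0],[0,0,-7.5]],
    [[0,0,0],[0,0,-7.5]],
    [[1,0.4,0],[0,0,-2.5]],
  ],
)

```text
t: 3.7
ee_pos: [0.1429, -0.5239, 0.2561]
tcp_rot: [0.0, 0.754, 0.657, -0.0]
wrist_force: [-0.9, 1.6, 0.2]
opening: 0.0852
finger_force: 0.0
```

Call:
drive_tool(
  increments=[
    [[2.5,0.9,0],[0,0,0]],
    [[3.8,1.4,0],[0,0,0]],
    [[3.8,1.4,0],[0,0,0]],
    [[3.8,1.4,0],[0,0,0]],
    [[3.8,1.4,0],[0,0,0]],
  ],
)

```text
t: 4.2
ee_pos: [0.2328, -0.3557, 0.2564]
tcp_rot: [0.0, 0.755, 0.656, -0.0]
wrist_force: [1.5, 0.6, -1.3]
opening: 0.0853
finger_force: 0.0
```

Call:
drive_tool(
  increments=[
    [[3.8,1.4,0],[0,0,0]],
    [[3.8,1.4,0],[0,0,0]],
    [[3.8,1.4,0],[0,0,0]],
    [[3.8,1.4,0],[0,0,0]],
    [[3.8,1.4,0],[0,0,0]],
  ],
)

```text
t: 4.7
ee_pos: [0.3286, -0.1773, 0.2566]
tcp_rot: [0.0, 0.755, 0.656, 0.0]
wrist_force: [1.0, -1.4, -0.8]
opening: 0.0853
finger_force: 0.0
```

Call:
drive_tool(
  increments=[
    [[3.8,1.4,0],[0,0,0]],
    [[3.8,1.4,0],[0,0,0]],
    [[3.8,1.4,0],[0,0,0]],
    [[3.8,1.4,0],[0,0,0]],
    [[3.8,1.4,0],[0,0,0]],
  ],
)

```text
t: 5.2
ee_pos: [0.4245, 0.0013, 0.2566]
tcp_rot: [0.0, 0.755, 0.656, 0.0]
wrist_force: [0.3, -1.2, -0.1]
opening: 0.0855
finger_force: 0.0
```

Call:
drive_tool(
  increments=[
    [[3.8,1.4,0],[0,0,0]],
    [[3.8,1.4,0],[0,0,0]],
    [[3.8,1.4,0],[0,0,0]],
    [[3.8,1.4,0],[0,0,0]],
    [[3.8,1.4,0],[0,0,0]],
  ],
)

```text
t: 5.7
ee_pos: [0.5203, 0.1797, 0.2564]
tcp_rot: [0.0, 0.755, 0.656, 0.0]
wrist_force: [0.3, -1.0, 0.3]
opening: 0.0857
finger_force: 0.0
```

Call:
drive_tool(
  increments=[
    [[3.8,1.4,0],[0,0,0]],
    [[3.8,1.4,0],[0,0,0]],
    [[3.8,1.4,1],[0,0,0]],
    [[2.3,1.0,2],[0,0,0]],
    [[1.2,0.6,2],[0,0,0]],
  ],
)

```text
t: 6.2
ee_pos: [0.5985, 0.3194, 0.2051]
tcp_rot: [-0.0, 0.754, 0.657, 0.0]
wrist_force: [-0.6, 0.2, -0.5]
opening: 0.0857
finger_force: 0.0
```

```bash
python3 - <<'E'
from h import *
im=cv2.imread("pics/top0.png")
print(back("top",(200.3,165.7),.035))
g=cv2.cvtColor(im,cv2.COLOR_BGR2GRAY)[158:174,190:212];ys,xs=np.nonzero(g<55);print(len(xs),back("top",(xs.mean()+190,ys.mean()+158),.035),cv2.fitLine(np.c_[xs,ys].astype(np.float32),cv2.DIST_L2,0,.01,.01).ravel())
h=cv2.cvtColor(im,cv2.COLOR_BGR2HSV)
# model trapezoid fit by mask area overlap (filled hull)
from scipy.optimize import minimize
m=(((h[...,0]<14)&(h[...,1]>150)&(h[...,2]>90))*255).astype(np.uint8);m[:145]=0;m[190:]=0;m[:,:180]=0;m[:,225:]=0
P=cv2.convexHull(np.c_[np.nonzero(m)[::-1]].astype(np.int32))
S=16
big=np.zeros((60*S,60*S),np.uint8);cv2.fillConvexPoly(big,((P[:,0]-[175,140]+.5)*S).astype(np.int32),255)
big=cv2.dilate(big,np.ones((S,S)))
def quad(p):
    c,s=np.cos(p[2]),np.sin(p[2]);Q=np.array([[-.045,-.05],[.045,-.05],[.03,.05],[-.03,.05]])
    W=Q@np.array([[c,s],[-s,c]])+p[:2];return proj("top",np.c_[W,np.full(4,.004)])
def cost(p):
    b=np.zeros_like(big);cv2.fillConvexPoly(b,((quad(p)-[175,140]+.5)*S).astype(np.int32),255);return float((b!=big).mean())
r=minimize(cost,[.5985,.319,-.14],method="Nelder-Mead",options=dict(initial_simplex=[[.5985,.319,-.14],[.603,.319,-.14],[.5985,.323,-.14],[.5985,.319,-.2]]));print(r.x,r.fun)
E
```

```text
[0.59550455 0.31568717 0.035     ]
43 [0.59528979 0.31726305 0.035     ] [0.97269434 0.2320898  9.883721   7.744186  ]
[ 0.59741171  0.31867551 -0.12542197] 0.0068706597222222224
```

Call:
drive_tool(
  increments=[
    [[0,-0.1,3],[0,0,0]],
    [[0,0,4],[0,0,0]],
    [[0,0,4],[0,0,0]],
    [[0,0,2],[0,0,0]],
    [[0,0,1],[0,0,0]],
  ],
)

```text
t: 6.7
ee_pos: [0.5963, 0.3173, 0.0639]
tcp_rot: [-0.001, 0.755, 0.656, -0.002]
wrist_force: [1.3, -1.0, 0.8]
opening: 0.0852
finger_force: 0.0
```

Call:
drive_tool(
  increments=[
    [[0,0,1],[0,0,0]],
    [[0,0,1],[0,0,0]],
    [[0,0,0.5],[0,0,0]],
    [[0,0,0],[0,0,0]],
    [[0,0,0],[0,0,0]],
  ],
)

```text
t: 7.2
ee_pos: [0.5973, 0.3177, 0.042]
tcp_rot: [0.0, 0.755, 0.656, 0.001]
wrist_force: [-0.4, 0.3, 0.3]
opening: 0.0854
finger_force: 0.0
```

Call:
drive_tool(
  increments=[
    [[0,0,0],[0,0,0]],
    [[0,0,0],[0,0,0]],
    [[0,0,0],[0,0,0]],
    [[0,0,0],[0,0,0]],
    [[0,0,0],[0,0,0]],
  ],
  jaw=1,
)

```text
t: 7.7
ee_pos: [0.5972, 0.3176, 0.0416]
tcp_rot: [0.0, 0.755, 0.656, 0.0]
wrist_force: [-5.1, -1.7, 8.4]
opening: 0.0131
finger_force: 59.8
```

Call:
drive_tool(
  increments=[
    [[0,0,0],[0,0,0]],
    [[0,0,0],[0,0,0]],
    [[0,0,0],[0,0,0]],
    [[0,0,0],[0,0,0]],
    [[0,0,0],[0,0,0]],
  ],
)

```text
t: 8.2
ee_pos: [0.5971, 0.3176, 0.0416]
tcp_rot: [0.0, 0.755, 0.656, 0.0]
wrist_force: [-0.5, 0.6, 4.3]
opening: 0.0129
finger_force: 58.8
```

Call:
drive_tool(
  increments=[
    [[0,0,-0.5],[0,0,0]],
    [[0,0,-2],[0,0,0]],
    [[0,0,-4],[0,0,0]],
    [[0,0,-4],[0,0,0]],
    [[0,0,-1.5],[0,0,0]],
  ],
)

```text
t: 8.7
ee_pos: [0.5978, 0.3179, 0.1657]
tcp_rot: [0.001, 0.755, 0.656, 0.003]
wrist_force: [-0.6, 0.0, -0.5]
opening: 0.0131
finger_force: 58.5
```

```bash
python3 - <<'E'
from h import *
for n in("top","side"): cv2.imwrite(f"pics/{n}1.png",arm.get_image(n)[:,:,::-1])
T=cv2.imread("pics/top1.png");S=cv2.imread("pics/side1.png")
u=proj("top",[.6,.32,.12])[0].astype(int);v=proj("side",[.6,.32,.12])[0].astype(int);print(u,v)
f=lambda I,c:cv2.resize(I[max(c[1]-40,0):c[1]+60,max(c[0]-40,0):c[0]+80],(390,325),interpolation=cv2.INTER_CUBIC)
cv2.imwrite("pics/c2.png",np.hstack([f(T,u),f(S,v)]))
im=cv2.imread("pics/top0.png");m=(im.min(2)>200).astype(np.uint8);m[:170]=0;m[220:]=0;m[:,:225]=0;m[:,270:]=0
M=cv2.moments(m,True);c=(M["m10"]/M["m00"],M["m01"]/M["m00"]);print(M["m00"],"pad",back("top",c,.009))
ys,xs=np.nonzero(m);print([back("top",q,.009)[:2].round(4) for q in cv2.boxPoints(cv2.minAreaRect(np.c_[xs,ys].astype(np.float32)))])
h=cv2.cvtColor(im,cv2.COLOR_BGR2HSV);w=(((h[...,0]<8)|(h[...,0]>172))&(h[...,1]>130)&(h[...,2]>90)).astype(np.uint8)
w[:182]=0;w[220:]=0;w[:,:345]=0;w[:,388:]=0;ys,xs=np.nonzero(w)
W=np.array([back("top",p,.07)[:2] for p in np.c_[xs,ys]],np.float32);print(len(W),W.round(3).tolist())
for l in ("mask_tip","mask_root","wing_mask","light_pad","view_point"):
  for n in("top","side"):print(l,n,[(np.round(d["xyz"],4),round(d["confidence"],2)) for d in arm.place_of(l,n) if d["xyz"][2]>.05 or l=="light_pad"])
E
```

```text
[195 159] [247 126]
960.0 pad [0.48191318 0.13715716 0.009     ]
[array([0.5444, 0.195 ]), array([0.5474, 0.0834]), array([0.4201, 0.0798]), array([0.4171, 0.1899])]
16 [[0.5249999761581421, -0.3330000042915344], [0.5249999761581421, -0.335999995470047], [0.5249999761581421, -0.3400000035762787], [0.5170000195503235, -0.3140000104904175], [0.5009999871253967, -0.27799999713897705], [0.5, -0.34700000286102295], [0.49000000953674316, -0.25200000405311584], [0.4740000069141388, -0.3540000021457672], [0.4569999873638153, -0.2590000033378601], [0.4480000138282776, -0.3569999933242798], [0.4480000138282776, -0.3610000014305115], [0.4440000057220459, -0.3499999940395355], [0.4449999928474426, -0.3529999852180481], [0.4449999928474426, -0.3569999933242798], [0.4399999976158142, -0.3019999861717224], [0.4350000023841858, -0.26600000262260437]]
mask_tip top []
mask_tip side [(array([0.6056, 0.3663, 0.1254]), 0.69)]
mask_root top [(array([0.5966, 0.268 , 0.1226]), 0.57)]
mask_root side [(array([0.5913, 0.2694, 0.1203]), 0.85)]
wing_mask top [(array([0.5951, 0.3178, 0.1257]), 0.57)]
wing_mask side [(array([0.5995, 0.322 , 0.1267]), 0.74)]
light_pad top [(array([ 0.484 ,  0.1326, -0.0022]), 0.96)]
light_pad side [(array([0.4789, 0.1357, 0.0045]), 0.83)]
view_point top [(array([0.4862, 0.1348, 0.1165]), 0.71)]
view_point side [(array([0.4848, 0.1367, 0.1174]), 0.73)]
```

View pics/c2.png

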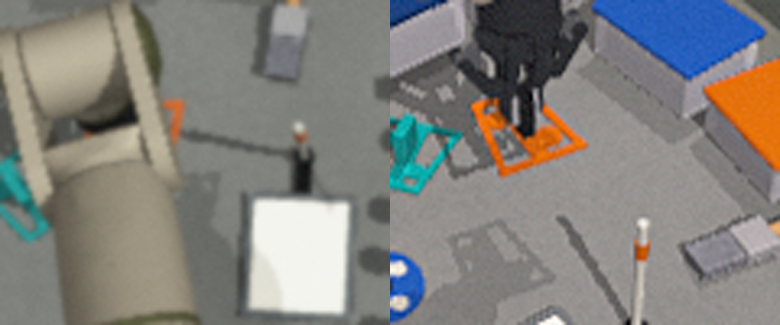

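The side crop shows the orange mask held level in the fingers at crop (525,135). The orange band on the post is at (642,248). Next is the view point.

Call:
drive_tool(
  increments=[
    [[-1.5,-0.7,0],[0,0,0]],
    [[-3.0,-1.3,0],[0,0,0]],
    [[-3.1,-1.4,0],[0,0,0]],
    [[-3.1,-1.4,0],[0,0,0]],
    [[-3.1,-1.4,0],[0,0,0]],
  ],
)

```text
t: 9.8
ee_pos: [0.5155, 0.1885, 0.1613]
tcp_rot: [0.0, 0.755, 0.656, 0.0]
wrist_force: [1.0, -0.1, -0.6]
opening: 0.0131
finger_force: 58.6
```

Call:
drive_tool(
  increments=[
    [[-3.1,-1.4,0],[0,0,0]],
    [[-2.1,-0.8,0.2],[0,0,0]],
    [[-0.8,-0.3,0.2],[0,0,0]],
    [[0,0,0],[0,0,0]],
    [[0,0,0],[0,0,0]],
  ],
)

```text
t: 10.3
ee_pos: [0.4839, 0.1341, 0.1574]
tcp_rot: [0.0, 0.755, 0.656, 0.0]
wrist_force: [0.0, 0.1, -1.1]
opening: 0.0131
finger_force: 58.6
```

```bash
python3 - <<'E'
from h import *
print(arm.observe()["ee_pos"],arm.observe()["tcp_rot"])
for n in("top","side"): cv2.imwrite(f"pics/{n}2.png",arm.get_image(n)[:,:,::-1])
S=cv2.imread("pics/side2.png");v=proj("side",[.5,.14,.10])[0].astype(int);print(v)
cv2.imwrite("pics/c3.png",cv2.resize(S[v[1]-60:v[1]+60,v[0]-75:v[0]+75],None,fx=5,fy=5,interpolation=cv2.INTER_CUBIC))
for l in ("mask_tip","mask_root","wing_mask","light_pad","view_point"):
  for n in("top","side"):print(l,n,[(np.round(d["xyz"],4),round(d["confidence"],2)) for d in arm.place_of(l,n) if d["xyz"][2]>.05 or l=="light_pad"])
E
```

```text
[0.48385732 0.13413439 0.15742679] [1.13582432e-04 7.54772144e-01 6.55986952e-01 3.40685113e-04]
[253 180]
mask_tip top [(array([0.4951, 0.1822, 0.114 ]), 0.41)]
mask_tip side [(array([0.4924, 0.1817, 0.1181]), 0.94)]
mask_root top [(array([0.4852, 0.135 , 0.1171]), 0.52)]
mask_root side [(array([0.4784, 0.0818, 0.1084]), 0.8), (array([0.4924, 0.182 , 0.118 ]), 0.54)]
wing_mask top [(array([0.479 , 0.1352, 0.1193]), 0.47)]
wing_mask side [(array([0.479 , 0.1383, 0.1134]), 0.76)]
light_pad top [(array([ 4.825e-01,  1.311e-01, -2.000e-04]), 0.48), (array([0.4949, 0.1865, 0.1161]), 0.29)]
light_pad side [(array([0.4813, 0.1392, 0.0008]), 0.64)]
view_point top [(array([0.4884, 0.1366, 0.1184]), 0.5)]
view_point side []
```

View pics/c3.png

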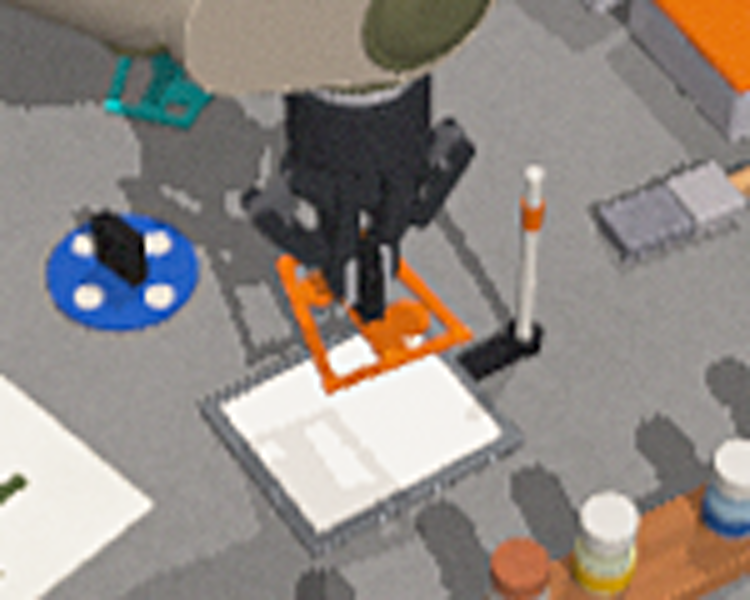

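The mask is over the pad at crop (375,320) and about 4 mm low. I'll correct that and then hold for about 3 s.

Call:
drive_tool(
  increments=[
    [[0.1,0,-0.4],[0,0,0]],
    [[0,0,0],[0,0,0]],
    [[0,0,0],[0,0,0]],
    [[0,0,0],[0,0,0]],
    [[0,0,0],[0,0,0]],
  ],
)

```text
t: 11.4
ee_pos: [0.4834, 0.1346, 0.1613]
tcp_rot: [-0.0, 0.755, 0.656, -0.0]
wrist_force: [0.2, 0.1, -1.3]
opening: 0.0134
finger_force: 58.6
```

Call:
drive_tool(
  increments=[
    [[0,0,0],[0,0,0]],
    [[0,0,0],[0,0,0]],
    [[0,0,0],[0,0,0]],
    [[0,0,0],[0,0,0]],
    [[0,0,0],[0,0,0]],
  ],
)

```text
t: 11.9
ee_pos: [0.4834, 0.1346, 0.1613]
tcp_rot: [-0.0, 0.755, 0.656, -0.0]
wrist_force: [0.1, 0.5, -1.1]
opening: 0.013
finger_force: 58.6
```

Call:
drive_tool(
  increments=[
    [[0,0,0],[0,0,0]],
    [[0,0,0],[0,0,0]],
    [[0,0,0],[0,0,0]],
    [[0,0,0],[0,0,0]],
    [[0,0,0],[0,0,0]],
  ],
)

```text
t: 12.4
ee_pos: [0.4834, 0.1346, 0.1613]
tcp_rot: [-0.0, 0.755, 0.656, -0.0]
wrist_force: [-0.3, 0.7, -1.1]
opening: 0.0127
finger_force: 58.6
```

Call:
drive_tool(
  increments=[
    [[0,0,0],[0,0,0]],
    [[0,0,0],[0,0,0]],
    [[0,0,0],[0,0,0]],
    [[0,0,0],[0,0,0]],
    [[0,0,0],[0,0,0]],
  ],
)

```text
t: 12.9
ee_pos: [0.4834, 0.1346, 0.1613]
tcp_rot: [-0.0, 0.755, 0.656, -0.0]
wrist_force: [-0.0, -0.5, -1.3]
opening: 0.0129
finger_force: 58.6
```

Call:
drive_tool(
  increments=[
    [[0,0,0],[0,0,0]],
    [[0,0,0],[0,0,0]],
    [[0,0,0],[0,0,0]],
    [[0,0,0],[0,0,0]],
    [[0,0,0],[0,0,0]],
  ],
)

```text
t: 13.4
ee_pos: [0.4834, 0.1346, 0.1613]
tcp_rot: [-0.0, 0.755, 0.656, 0.0]
wrist_force: [0.3, 0.6, -0.4]
opening: 0.013
finger_force: 58.6
```

Call:
drive_tool(
  increments=[
    [[0,0,0],[0,0,0]],
    [[0,0,0],[0,0,0]],
    [[0,0,0],[0,0,0]],
    [[0,0,0],[0,0,0]],
    [[0,0,0],[0,0,0]],
  ],
)

```text
t: 13.9
ee_pos: [0.4834, 0.1346, 0.1613]
tcp_rot: [-0.0, 0.755, 0.656, -0.0]
wrist_force: [-0.3, -0.5, -1.4]
opening: 0.0129
finger_force: 58.6
```

```bash
python3 - <<'E'
from h import *
from scipy.optimize import minimize
for n in("top","side"): arm.get_image(n)
for l in ("wing_spot","wing_spot_tip","wing_spot_root","mask_tip","mask_root"):
  for n in("top","side"):print(l,n,[(np.round(d["xyz"],4),round(d["confidence"],2)) for d in arm.place_of(l,n) if d["xyz"][2]>.05])
# fit red outline in both pictures by a redness map sampled along the trapezoid
def red(n):
    I=cv2.imread(f"pics/{n}0.png").astype(float);return cv2.GaussianBlur(np.clip(I[...,2]-np.maximum(I[...,0],I[...,1]),0,None),(0,0),1.2)
R={n:red(n) for n in("top","side")}
Q=np.array([[-.045,-.05],[.045,-.05],[.03,.05],[-.03,.05]])
L=np.concatenate([np.linspace(Q[i],Q[(i+1)%4],60) for i in range(4)])
def cost(p,ns):
    c,s=np.cos(p[2]),np.sin(p[2]);W=L*.98@np.array([[c,s],[-s,c]])+p[:2];t=0
    for n in ns:
        uv=proj(n,np.c_[W,np.full(len(W),.07)]).astype(np.float32)
        t-=cv2.remap(R[n].astype(np.float32),uv[None,:,0],uv[None,:,1],cv2.INTER_LINEAR).mean()
    return t
x0=np.array([.4745,-.305,.255])
for ns in(["top"],["side"],["top","side"]):
    r=minimize(cost,x0,args=(ns,),method="Nelder-Mead",options=dict(initial_simplex=x0+np.array([[0,0,0],[.006,0,0],[0,.006,0],[0,0,.06]])));print(ns,r.x.round(4),r.fun)
E
```

```text
wing_spot top [(array([ 0.4738, -0.304 ,  0.073 ]), 0.62)]
wing_spot side [(array([ 0.4727, -0.3081,  0.0711]), 0.81), (array([0.4783, 0.0864, 0.1149]), 0.62)]
wing_spot_tip top [(array([ 0.4619, -0.2556,  0.0743]), 0.75)]
wing_spot_tip side [(array([ 0.4603, -0.2573,  0.0736]), 0.63), (array([ 0.4746, -0.3055,  0.07  ]), 0.28)]
wing_spot_root top [(array([ 0.4889, -0.3507,  0.0718]), 0.95)]
wing_spot_root side [(array([ 0.4868, -0.3553,  0.0733]), 0.9)]
mask_tip top [(array([0.491 , 0.1836, 0.1167]), 0.56)]
mask_tip side [(array([0.4896, 0.1806, 0.1228]), 0.83)]
mask_root top []
mask_root side [(array([0.4769, 0.0863, 0.116 ]), 0.61)]
['top'] [ 0.4743 -0.3041  0.2507] -46.42138671875
['side'] [ 0.4763 -0.3025  0.2546] -82.65986633300781
['top', 'side'] [ 0.4758 -0.3028  0.2574] -127.75585174560547
```

Call:
drive_tool(
  increments=[
    [[0,0,-0.5],[0,0,-3]],
    [[0,0,-1],[0,0,-6]],
    [[0,0,-1.2],[0,0,-7]],
    [[0,0,-0.8],[0,0,-5]],
    [[0,0,-0.5],[0,0,-1.6]],
  ],
)

```text
t: 15.0
ee_pos: [0.4835, 0.1346, 0.2019]
tcp_rot: [0.0, 0.611, 0.792, 0.0]
wrist_force: [-0.9, -0.2, -1.0]
opening: 0.0129
finger_force: 58.5
```

Call:
drive_tool(
  increments=[
    [[-1.5,-0.4,0],[0,0,0]],
    [[-3.0,-0.9,0],[0,0,0]],
    [[-3.5,-1.0,0],[0,0,0]],
    [[-3.5,-1.0,0],[0,0,0]],
    [[-3.5,-1.0,0],[0,0,0]],
  ],
)

```text
t: 15.5
ee_pos: [0.4793, -0.0227, 0.2012]
tcp_rot: [-0.0, 0.612, 0.791, -0.0]
wrist_force: [0.2, 0.5, -1.5]
opening: 0.0134
finger_force: 58.5
```

Call:
drive_tool(
  increments=[
    [[-3.5,-1.0,0],[0,0,0]],
    [[-3.5,-1.0,0],[0,0,0]],
    [[-3.5,-1.0,0],[0,0,0]],
    [[-3.5,-1.0,0],[0,0,0]],
    [[-3.5,-1.0,0],[0,0,0]],
  ],
)

```text
t: 16.0
ee_pos: [0.4749, -0.2048, 0.2012]
tcp_rot: [-0.0, 0.612, 0.791, 0.0]
wrist_force: [1.2, 0.9, -0.5]
opening: 0.013
finger_force: 58.5
```

Call:
drive_tool(
  increments=[
    [[-3.5,-1.0,0],[0,0,0]],
    [[-3.0,-0.8,0],[0,0,0]],
    [[-2.0,-0.5,0],[0,0,0]],
    [[-1.1,-0.2,0],[0,0,0]],
    [[0,0,0],[0,0,0]],
  ],
)

```text
t: 16.5
ee_pos: [0.4751, -0.3033, 0.2009]
tcp_rot: [-0.0, 0.612, 0.791, 0.0]
wrist_force: [-0.3, 0.9, -1.4]
opening: 0.0134
finger_force: 58.5
```

Call:
drive_tool(
  increments=[
    [[0,0,1],[0,0,0]],
    [[0,0,2],[0,0,0]],
    [[0,0,1.5],[0,0,0]],
    [[0,0,1],[0,0,0]],
    [[0,0,0.2],[0,0,0]],
  ],
)

```text
t: 17.0
ee_pos: [0.475, -0.3013, 0.1431]
tcp_rot: [-0.001, 0.611, 0.791, 0.0]
wrist_force: [-0.2, 0.1, -1.0]
opening: 0.0131
finger_force: 58.5
```

```bash
python3 - <<'E'
from h import *
print(arm.observe()["ee_pos"],arm.observe()["tcp_rot"])
for n in("top","side"): cv2.imwrite(f"pics/{n}3.png",arm.get_image(n)[:,:,::-1])
S=cv2.imread("pics/side3.png");v=proj("side",[.475,-.304,.10])[0].astype(int);print(v)
y0=max(0,min(v[1]-60,384-120));x0=max(0,min(v[0]-75,512-150))
cv2.imwrite("pics/c4.png",cv2.resize(S[y0:y0+120,x0:x0+150],None,fx=5,fy=5,interpolation=cv2.INTER_CUBIC))
for l in ("mask_tip","mask_root","wing_mask","wing_spot_tip","wing_spot_root"):
  for n in("top","side"):print(l,n,[(np.round(d["xyz"],4),round(d["confidence"],2)) for d in arm.place_of(l,n) if d["xyz"][2]>.05])
E
```

```text
[ 0.47496633 -0.30134843  0.14308247] [-1.21428516e-03  6.11341366e-01  7.91366047e-01  1.99449139e-04]
[351 304]
mask_tip top []
mask_tip side [(array([ 0.4611, -0.2532,  0.1048]), 0.6), (array([ 0.4607, -0.256 ,  0.0757]), 0.48)]
mask_root top [(array([ 0.4627, -0.258 ,  0.0734]), 0.42)]
mask_root side [(array([ 0.4888, -0.3506,  0.0961]), 0.84)]
wing_mask top [(array([ 0.4623, -0.2572,  0.0713]), 0.28)]
wing_mask side [(array([ 0.4746, -0.2977,  0.1009]), 0.8)]
wing_spot_tip top [(array([ 0.4604, -0.2593,  0.0722]), 0.66)]
wing_spot_tip side [(array([ 0.462 , -0.2573,  0.0728]), 0.55)]
wing_spot_root top []
wing_spot_root side [(array([ 0.484 , -0.354 ,  0.0705]), 0.72)]
```

View pics/c4.png

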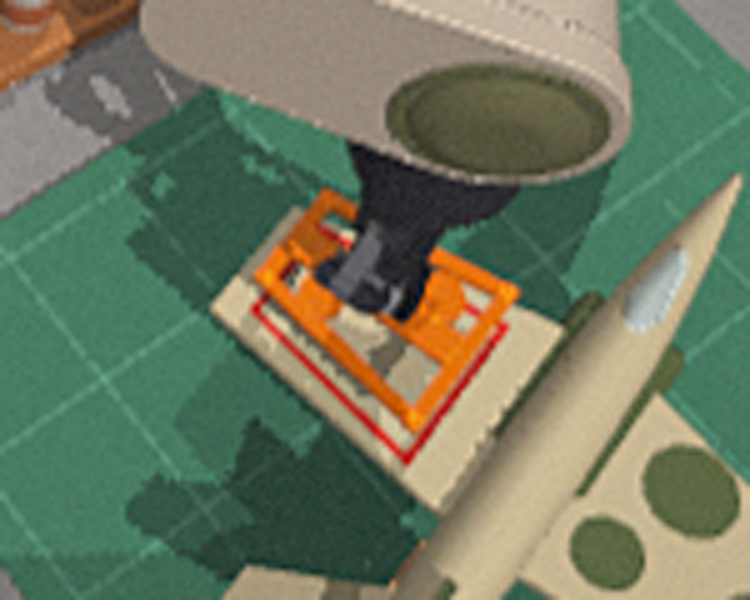

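The mask is about 31 mm above the wing, with its narrow end to the tip. Its corner at crop (415,425) sits over the outline corner at (405,462). I'll lower it gently.

Call:
drive_tool(
  increments=[
    [[-0.2,-0.1,0.4],[0,0,0]],
    [[0,0,0.6],[0,0,0]],
    [[0,0,0.5],[0,0,0]],
    [[0,0,0.2],[0,0,0]],
    [[0,0,0],[0,0,0]],
  ],
)

```text
t: 18.1
ee_pos: [0.4746, -0.3046, 0.1268]
tcp_rot: [-0.0, 0.612, 0.791, 0.0]
wrist_force: [-0.8, -0.6, -1.1]
opening: 0.0131
finger_force: 58.5
```

Call:
drive_tool(
  increments=[
    [[0,0,0],[0,0,0]],
    [[0,0,0],[0,0,0]],
    [[0,0,0],[0,0,0]],
    [[0,0,0],[0,0,0]],
    [[0,0,0],[0,0,0]],
  ],
)

```text
t: 18.6
ee_pos: [0.4748, -0.3047, 0.1274]
tcp_rot: [0.0, 0.612, 0.791, -0.0]
wrist_force: [-0.1, 0.0, -1.8]
opening: 0.013
finger_force: 58.5
```

```bash
python3 - <<'E'
from h import *
s=arm.observe();print(s["ee_pos"],s["tcp_rot"])
for n in("top","side"): cv2.imwrite(f"pics/{n}4.png",arm.get_image(n)[:,:,::-1])
S=cv2.imread("pics/side4.png");x0,y0=276,244
S=cv2.resize(S[y0:y0+120,x0:x0+150],None,fx=5,fy=5,interpolation=cv2.INTER_CUBIC)
Q=np.array([[-.045,-.05],[.045,-.05],[.03,.05],[-.03,.05]])
c,s_=np.cos(.2545),np.sin(.2545)
for ctr,z,col in(((*s["ee_pos"][:2],),s["ee_pos"][2]-.0416+.004,(255,0,0)),((.475,-.304),.07,(255,255,0))):
    uv=proj("side",np.c_[Q@np.array([[c,s_],[-s_,c]])+ctr,np.full(4,z)])
    cv2.polylines(S,[((uv-[x0,y0]+.5)*5).astype(np.int32)],True,col,1)
cv2.imwrite("pics/c5.png",S)
for l in ("mask_tip","mask_root","wing_mask"):
  print(l,[(np.round(d["xyz"],4),round(d["confidence"],2)) for d in arm.place_of(l,"side") if d["xyz"][2]>.05])
E
```

```text
[ 0.47475726 -0.30474516  0.12741147] [ 8.19224042e-05  6.11629476e-01  7.91144346e-01 -1.56364914e-05]
mask_tip [(array([ 0.4616, -0.2574,  0.0879]), 0.57)]
mask_root [(array([ 0.4853, -0.3551,  0.0799]), 0.94)]
wing_mask [(array([ 0.4886, -0.3563,  0.0814]), 0.68), (array([ 0.4754, -0.3014,  0.0845]), 0.6), (array([ 0.4737, -0.3037,  0.0733]), 0.45)]
```

View pics/c5.png

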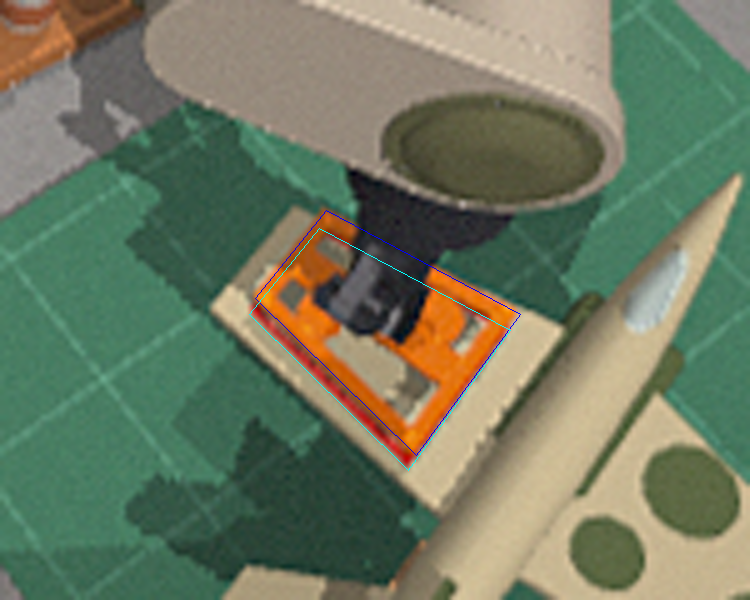

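The overlays fit: the mask edges lie on the predicted polygon and the outline sits just below. Height is about 16 mm, so I'll go 4 mm lower.

Call:
drive_tool(
  increments=[
    [[0,0,0.2],[0,0,0]],
    [[0,0,0.1],[0,0,0]],
    [[0,0,0.1],[0,0,0]],
    [[0,0,0],[0,0,0]],
    [[0,0,0],[0,0,0]],
  ],
)

```text
t: 19.35
ee_pos: [0.4748, -0.3047, 0.1233]
tcp_rot: [-0.0, 0.612, 0.791, -0.0]
wrist_force: [0.1, -0.5, -1.1]
opening: 0.013
finger_force: 58.5
```

Call:
drive_tool(
  increments=[
    [[0,0,0],[0,0,0]],
    [[0,0,0],[0,0,0]],
    [[0,0,0],[0,0,0]],
    [[0,0,0],[0,0,0]],
    [[0,0,0],[0,0,0]],
  ],
)

```text
t: 19.85
ee_pos: [0.4748, -0.3047, 0.1233]
tcp_rot: [0.0, 0.612, 0.791, -0.0]
wrist_force: [-0.2, 0.3, -1.0]
opening: 0.0131
finger_force: 58.5
```

Mask underside is now at about 81.7 mm, 12 mm above the wing, and it is still.

```bash
python3 -c "
from bench import arm
print(arm.job_done())"
```

```text
the job is handed in; nothing more can be done
None
```

The orange mask was held level and still over the lit pad for about 2.5 s, then carried over the jars, and the job was handed in with it still gripped, level, about 12 mm above the red wing outline, narrow end to the wing tip; no contact showed in the wrist-force readings, but the verdict was not reported back.

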